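# Hang the marker pot in its parking gap on the desk rail

## Robot

A 6-joint arm with a two-finger parallel gripper is mounted at the origin on the work surface. World frame = base frame: x ahead of the robot, y to its left, z up, the work surface at z = 0. Lengths are in m, angles in rad, forces in N, time in s.
With the tool pointing down it reaches from about 0.275 to 0.975 m from the base axis. Payload 8.4 kg.
Tool frame: the origin (TCP) lies midway between the tips of the shut fingers; the grasp point (between the pads) lies 19 mm behind it; x points along the fingers, y is the direction in which the jaws open and shut, and the axes are right-handed (so a half turn about x gives the same grasp; the last joint's range is limited). The gripper opens to 92 mm and grips with 3 to 60 N. Pads are 20 mm wide; open, the fingers measure 128 mm over their backs; the gripper's body (75 mm by 189 mm) begins 69 mm behind the grasp point.
Start: joints at [-1.251, 0.353, 1.633, -0, 1.155, -0.002], TCP at [0.198, -0.593, 0.187] pointing down, gripper open.
Joint ranges: [-2.63, 2.63], [-0.92, 2.1], [0.06, 2.66], [-1.3, 4.44], [0, 2.69], [-3.02, 3.02]. Speed limits (rad/s): [2.22, 2.22, 2.79, 3.14, 3.14, 3.14].

## Interface

Orientations are given as a rotation vector (axis times angle).
In Python, from rig import env gives the robot as it stands.
- The arm moves only by the shell command python3 -m handwheel 'ROWS'. ROWS is JSON, one flat list of numbers, 7 for each row, row after row: the turn, a rotation vector about the world's x, y, z in degrees, then the shift along the world's x, y, z in m, then the closure, from 0 (fully open) to 1 (shut). In form: [ax, ay, az, x, y, z, gripper, ax, ay, az, x, y, z, gripper, ...]. A call has 1 to 10 rows; each row shifts and turns the commanded pose from where the row before left it; what a row does not reach is not made up. A row lasts 1/10 s, in which the tool goes at most 50 mm and 8.59 degrees, less where a joint would pass 70% of its speed; a pose out of reach is approached as far as the arm can. A call is refused whole if a number of a shift passes 0.05 or a number of a turn 8.59, either way. A call with a gripper value outside its range is refused whole. The fingers move at their own pace and stop on an object; the grip force is fixed at half the most. Time passes only in rows, so rows that do not move let the fingers close. It gives the time, the measured TCP pose, the force and the opening at its end, in the units of the state.
- env.observe(): the state, without advancing time (a new reading comes with each control period).
- env.get_image(name): name is "scene" or "side" or "wrist"; returns a dict with "image" (420x560x3 uint8, blue, green, red), "z_map" (420x560 float32, m along the optical axis (not along the pixel's ray), 0 where there is no reading), "fx", "fy", "cx", "cy" (pixels), "k1" (the pictures are not rectified: a ray, as slopes to the right and down, at radius r is drawn at 1 + k1 r^2 times it, then the intrinsics apply), "position" and "attitude" of the camera in the world; the wrist camera has in their place "T_tool_cam" (4x4, takes a point from camera to tool coordinates, whose origin is the TCP and whose axes are the tool frame's). Camera axes: x right, y down, z forward; pixel columns grow to the right and rows downward; lengths in m; the calibration is good to about 2 mm. A picture is of the moment at which its call begins: read the wrist's pose just before it.
- env.job_done(): hands the job in, once; it reports no verdict.
The state is a dict: "clock": time; "joints": joint angles; "qd": joint speeds; "effort": joint torques, N m; "tcp_pos": TCP position; "ee_rot": TCP orientation; "contact_force": force on the tool from outside, world axes, zero at the start; "wrist_torque": the same for the moment, N m; "width": finger opening in m.
Only numpy, scipy, OpenCV 4.12 (cv2) and the standard library are available. Lean on these libraries where they do the work, as an engineer would, in place of code of your own. Each camera call takes 0.05 s, during which the arm holds its last target.

## Task

Pick up the empty orange pot and hang it on the desk rail: lift its hook over the front lip, lower it in behind the lip, and slide it gently along until the hook drops fully home into the free parking gap, then let go so that it hangs level. Press only lightly on the rail, do not drop the pot, and leave the blue pot and everything else on the table where they are.

Things in the scene. Friction and masses are not known exactly. Their poses are not given: they have to be found in the camera images.
- rail: Freestanding aluminium desk rail, fixed, 520 mm long along its own y, on two dark posts. Origin on the table under the lip's front face, half-way along; x points away from the robot, pots hang on the -x side. Going back in x: lip 0-3 mm, open-topped channel 3-13 mm, back wall 13-16 mm. Flat front face from the lip down to 75 mm above the table. Hook and rail bear pushes of up to about 15 N.
- rail_lip (a point): Middle of the rounded top edge of the front lip, 166 mm above the table: a hook's foot must pass above it. The channel's back wall is 176 mm high. Black end caps close the channel at y = -240 and +240 mm of the rail. Axes as rail.
- rail_seat (a point): On the black-lined channel floor, 150 mm up, half-way along the rail, 7 mm behind the lip's front face. The line through it along the rail's y is where the foot of a hanging pot's tongue runs (2 mm of play either way in x). Axes as rail.
- rail_strip (a point): Top of the white glide strip (6 mm thick, in the channel; hooks slide on it), at y = -80 mm. Two gaps 46 mm long break the strip; there a hook drops 6 mm to the black floor. One, at y = +150, holds the blue pot. The middle of the free one lies within 50 mm of this point along y: set by hand, different each time, not measured. Feel for it with the hook, or look. Strips stay put when pushed.
- pot: Empty orange plastic pot on the table, 56 (x) x 60 (y) x 90 mm high, open top, walls 3 mm, 110-220 g. Origin: centre of its underside; x towards its hook: a 4 mm bridge flush with the rim, then a tongue (x 35-39 mm, 40 mm wide in y) down to z = 66 mm, rounded foot. Slot between wall and tongue 7 mm. Underside above the table: 84 mm when hanging home, 90 mm with the hook on the glide strip.
- pot_mid (a point): Centre of the orange pot, half-way up (45 mm above its underside).
- pot_grip (a point): A good point between the fingers, which take the pot across its 60 mm width (its own y) from above: 8 mm from the pot's middle towards the hook, 75 mm above its underside (15 mm below the rim).
- pot_tongue (a point): Middle of the foot of the orange pot's hook tongue: x = 37 mm, y = 0, z = 66 mm in the pot's frame.
- pot_blue: A blue pot of the same shape, hanging home in the rail's other gap (y = +150 mm of the rail), with pens that stand up to 60 mm above its rim. Leave it alone.
- marker: Teal and black marker pen, 140 mm long, lying on the table. Leave alone.
- mug: White mug, 80 mm wide, 90 mm high. Leave alone.
- spool: Empty wooden thread spool, 40 mm wide, 48 mm high. Leave alone.
- glasses_case: Dark red spectacle case, 60 x 160 x 45 mm. Leave alone.
- tape: Grey tape dispenser, 55 x 130 x 80 mm. Leave alone.
Not all that is in view belongs to the job. There is more than one size of the pot; the job needs the largest.

How it is judged:
On the way:
1. the hook tongue has come in behind the lip, below its top (z of pot_tongue in the frame of rail_seat between 0.003 and 0.013 m and x of pot_tongue in the frame of rail_seat between -0.006 and 0.006 m and y of pot_tongue in the frame of rail_seat between -0.24 and 0.12 m).
At the end, for the whole second after the job is handed in: The orange pot hangs released and at rest on the rail, its hook tongue behind the lip and down in the free parking gap (foot within 3 mm of the black channel floor, within 6 mm of the seat line), upright within 0.1 rad and square to the rail within 0.1 rad (z of pot_tongue in the frame of rail_seat between -0.004 and 0.003 m and x of pot_tongue in the frame of rail_seat between -0.006 and 0.006 m and y of pot_tongue in the frame of rail_seat between -0.14 and -0.02 m and angle between pot's own z axis and vertical below 0.1 rad and angle between the y axis of pot and the y axis of rail, either way round below 0.1 rad and linear speed of pot below 0.02 m/s); the robot touches nothing.
It fails at once if the pot or the fingers load the rail with more than 40 N of contact force in all (a downward push of some 15 N on the hook, with what it levers against lip and front face) (contact force between any of pot, the fingers and rail above 40 N).
It fails at once if the orange pot is dropped (falls freely faster than 0.5 m/s) (linear speed of pot above 0.5 m/s and contact force between the fingers and pot below 0.05 N).
It fails at once if the orange pot is tipped over (more than 0.7 rad) (angle between pot's own z axis and vertical above 0.7 rad).
It fails at once if the blue pot is moved by more than 12 mm (distance of pot_blue from where it was at the start of the episode above 0.012 m).
It fails at once if something else on the table is moved by more than 30 mm (distance of any of marker, mug, spool, glasses_case, tape from where it was at the start of the episode above 0.03 m).
It also fails if it takes over 67 s, if anything falls off the work surface, if the arm or the gripper's body presses on something with over 40 N, if the wrist force passes 120 N, or if a joint passes its speed limit or range.

## Working session

There is one attempt and no reset: what is moved stays moved. The work goes in short steps, Python scripts to look and compute and a shell command to move; the robot and the scene stay as the last step left them, time stands still between calls to the robot, and variables do not carry over. Pictures are saved under pics/ and viewed, and the job is handed in when it is done.

```bash
ls; mkdir -p pics; cat > h.py <<'E'
import numpy as np, cv2
from rig import env
from scipy.spatial.transform import Rotation as R
def grab(name,save=None):
    o=env.observe(); d=env.get_image(name)
    if save: cv2.imwrite('pics/'+save,d['image'])
    if name=='wrist':
        T=np.eye(4);T[:3,:3]=R.from_rotvec(o['ee_rot']).as_matrix();T[:3,3]=o['tcp_pos'];T=T@np.array(d['T_tool_cam'])
    else:
        T=np.eye(4);a=np.array(d['attitude']);
        T[:3,:3]=a if a.shape==(3,3) else R.from_rotvec(a).as_matrix();T[:3,3]=d['position']
    d['T']=T
    return d
def cloud(d):
    K=np.array([[d['fx'],0,d['cx']],[0,d['fy'],d['cy']],[0,0,1.]])
    h,w=d['z_map'].shape
    u,v=np.meshgrid(np.arange(w),np.arange(h))
    xy=np.stack([u,v],-1).reshape(-1,1,2).astype(np.float64)
    n=cv2.undistortPoints(xy,K,np.array([d['k1'],0,0,0.,0]))[:,0]
    z=d['z_map'].reshape(-1,1)
    P=np.hstack([n*z,z])@d['T'][:3,:3].T+d['T'][:3,3]
    P[z[:,0]==0]=np.nan
    return P.reshape(h,w,3)
E
python3 - <<'E'
from h import *
for n in ['scene','side','wrist']:
    d=grab(n,n+'0.png'); print(n,{k:d[k] for k in d if k not in('image','z_map')})
    np.save('/tmp/'+n+'.npy',cloud(d))
print(env.observe())
E
```

```text
pics
scene {'fx': 516.9663629064747, 'fy': 516.9663629064747, 'cx': 277.00859263571914, 'cy': 205.62328164566532, 'k1': 0.037022647581963136, 'position': array([1.14364108, 0.10877082, 1.18315089]), 'attitude': array([-1.72459117, -2.08214407,  0.60903934]), 'T': array([[-0.18399493,  0.82386654, -0.53608749,  1.14364108],
       [ 0.98289782,  0.15843173, -0.09386829,  0.10877082],
       [ 0.00759833, -0.54419051, -0.83892726,  1.18315089],
       [ 0.        ,  0.        ,  0.        ,  1.        ]])}
side {'fx': 446.59809310623325, 'fy': 446.59809310623325, 'cx': 280.8751370152544, 'cy': 208.55468462733745, 'k1': -0.030774760388754038, 'position': array([1.14623624, 0.48255539, 0.7920185 ]), 'attitude': array([-1.14885428, -2.22130708,  1.07893804]), 'T': array([[-0.57338851,  0.49762376, -0.65084269,  1.14623624],
       [ 0.81920664,  0.35912512, -0.44713491,  0.48255539],
       [ 0.011229  , -0.78955668, -0.61357491,  0.7920185 ],
       [ 0.        ,  0.        ,  0.        ,  1.        ]])}
wrist {'fx': 345.6522822173149, 'fy': 345.6522822173149, 'cx': 280.0461662975367, 'c
[... 702 characters left out ...]
00e+00,  0.00000000e+00,
         1.00000000e+00]])}
{'clock': 0.15, 'joints': array([-1.25137973e+00,  3.53519285e-01,  1.63395444e+00, -1.69736471e-05,
        1.15522180e+00, -2.37575446e-03]), 'qd': array([ 0.00069276, -0.00184418, -0.00281631,  0.00135415,  0.00056439,
        0.00213585]), 'effort': array([-3.48158992e-04, -5.94207752e+01, -3.34468997e+01,  6.98272116e-02,
        2.05026625e-02, -8.52425501e-05]), 'tcp_pos': array([ 0.19754494, -0.59252022,  0.18682109]), 'ee_rot': array([ 2.04770743,  0.33350737, -2.04810043]), 'contact_force': array([ 0.33504645, -0.13282473, -0.41832737]), 'wrist_torque': array([-0.01070211,  0.01411737, -0.01353718]), 'width': 0.09235050727439026}
```

View pics/scene0.png

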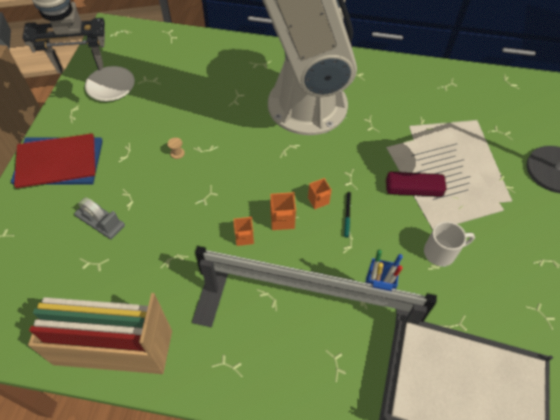

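View pics/side0.png

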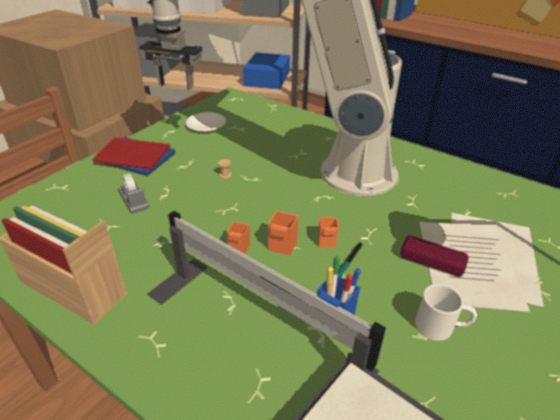

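View pics/wrist0.png

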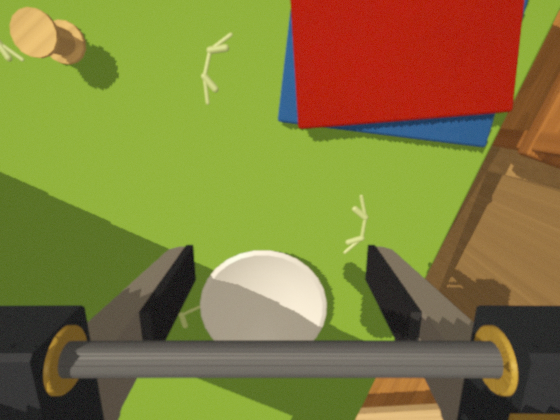

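Three orange pots stand in the scene view: (283,211), (319,193) and (244,231). The one at (283,211) looks largest, so I'll check it in an enlarged crop and with depth.

```bash
python3 - <<'E'
from h import *
i=cv2.imread('pics/scene0.png'); cv2.imwrite('pics/c1.png',cv2.resize(i[170:260,210:350],None,fx=5.5,fy=5.5,interpolation=cv2.INTER_CUBIC))
cv2.imwrite('pics/c2.png',cv2.resize(i[235:325,185:325],None,fx=5.5,fy=5.5,interpolation=cv2.INTER_CUBIC))
for n in ['scene','side']:
    P=np.load('/tmp/%s.npy'%n); im=cv2.imread('pics/%s0.png'%n)
    hsv=cv2.cvtColor(im,cv2.COLOR_BGR2HSV)
    m=((hsv[...,0]>3)&(hsv[...,0]<16)&(hsv[...,1]>190)&(hsv[...,2]>90)).astype(np.uint8)
    nn,L,st,c=cv2.connectedComponentsWithStats(m)
    for k in range(1,nn):
        if st[k,4]>100:
            p=P[L==k]; p=p[np.isfinite(p[:,2])]
            if len(p)<50: continue
            top=p[p[:,2]>np.percentile(p[:,2],95)-0.012]
            print(n,c[k].round(),st[k,4],'zmax',np.percentile(p[:,2],[2,98]).round(3),'top med',np.median(top,0).round(3),'rect',cv2.minAreaRect(top[:,:2].astype(np.float32)))
    # rail points
    q=P.reshape(-1,3); z=q[:,2]
    for lo,hi in[(.145,.16),(.16,.17),(.17,.18),(.18,.2)]:
        s=q[(z>lo)&(z<hi)&(q[:,0]>.5)&(q[:,0]<.95)]; print(n,lo,len(s))
E
```

```text
scene 0.145 1386
scene 0.16 1546
scene 0.17 2612
scene 0.18 2476
side 0.145 1974
side 0.16 1849
side 0.17 2080
side 0.18 1757
```

View pics/c1.png

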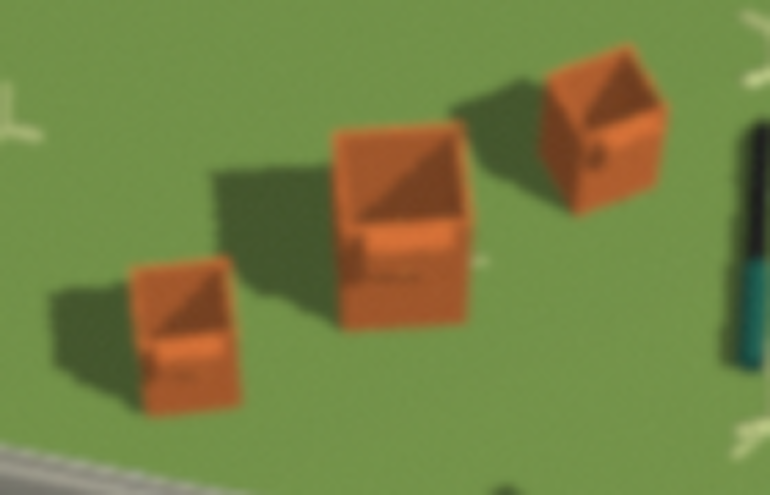

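View pics/c2.png

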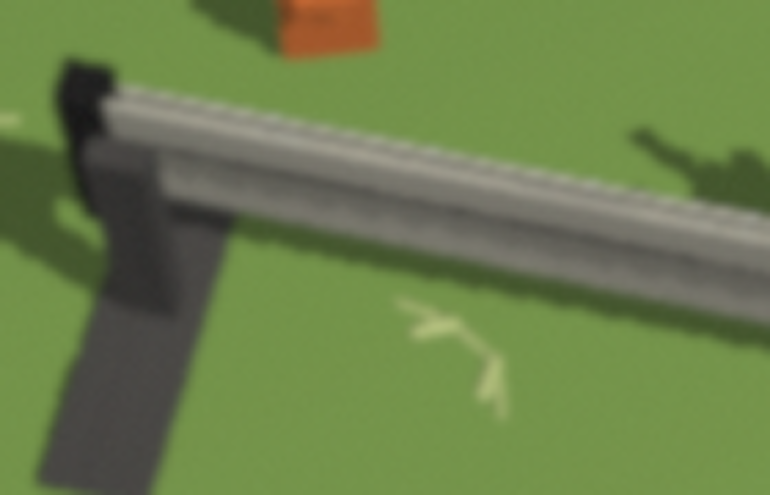

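The middle pot (crop (400,225)) is clearly the largest, and its hook faces the rail. Next I'll measure the pot and rail.

```bash
python3 - <<'E'
from h import *
for n,pts in [('scene',[(283,220),(244,240),(319,200)]),('side',[(285,235),(237,240),(328,235)])]:
    P=np.load('/tmp/%s.npy'%n); im=cv2.imread('pics/%s0.png'%n).astype(int)
    m=((im[...,2]>im[...,1]+45)&(im[...,2]>im[...,0]+50)).astype(np.uint8)
    nn,L,st,c=cv2.connectedComponentsWithStats(m)
    for u,v in pts:
        k=L[v,u]; 
        p=P[L==k]; p=p[np.isfinite(p[:,2])]
        h=np.percentile(p[:,2],97)
        top=p[p[:,2]>h-0.008]
        print(n,k,st[k],'h',h.round(3),'mean',top.mean(0).round(3),cv2.minAreaRect(top[:,:2].astype(np.float32)))
    q=P.reshape(-1,3)
    s=q[(q[:,2]>.155)&(q[:,2]<.20)&(q[:,0]>.45)&(q[:,0]<.8)&(abs(q[:,1])<.4)]
    print(s.shape, np.percentile(s,[0,5,50,95,100],axis=0).round(3))
# rail: front edge line and back line in x by y bins for scene
P=np.load('/tmp/scene.npy');q=P.reshape(-1,3)
s=q[(q[:,2]>.14)&(q[:,2]<.21)&(q[:,0]>.4)&(q[:,0]<.85)&(abs(q[:,1])<.4)]
for y in np.arange(-.3,.36,.03):
    b=s[abs(s[:,1]-y)<.006]
    if len(b): print(round(y,2),len(b),b[:,0].min().round(4),b[:,0].max().round(4),b[:,2].max().round(3))
E
```

```text
scene 15 [271 193  25  37 818] h 0.093 mean [0.446 0.    0.09 ] ((0.4374316334724426, 0.00011536106467247009), (0.07238675653934479, 0.0577058345079422), 14.99509334564209)
scene 16 [234 217  19  28 449] h 0.071 mean [ 0.516 -0.087  0.067] ((0.5077995657920837, -0.08876116573810577), (0.05317180976271629, 0.044269610196352005), 16.19733238220215)
scene 11 [310 179  21  29 465] h 0.07 mean [0.359 0.087 0.067] ((0.3542028069496155, 0.08662863075733185), (0.05146131291985512, 0.04387235641479492), 33.60663986206055)
(2884, 3) [[ 0.591 -0.296  0.155]
 [ 0.608 -0.2    0.157]
 [ 0.657  0.152  0.169]
 [ 0.782  0.342  0.18 ]
 [ 0.8    0.363  0.2  ]]
side 14 [ 268  211   30   44 1089] h 0.089 mean [0.442 0.002 0.086] ((0.4380139410495758, 0.0008378662168979645), (0.07202553749084473, 0.06017844006419182), 15.636855125427246)
side 17 [227 222  23  32 562] h 0.066 mean [ 0.51  -0.086  0.063] ((0.5075709223747253, -0.08790429681539536), (0.05424393340945244, 0.04561052471399307), 17.044599533081055)
side 15 [319 217  19  31 533] h 0.067 mean [0.358 0.088 0.064] ((0.354957640171051, 0.08676344156265259), (0.055660586804151535, 0.043673545122146606), 29.936452865600586)
(3317, 3) [[ 0.592 -0.312  0.155]
 [ 0.608 -0.199  0.157]
 [ 0.66   0.217  0.168]
 [ 0.781  0.35   0.187]
 [ 0.8    0.365  0.2  ]]
-0.3 149 0.7993 0.85 0.2
-0.27 155 0.7958 0.8493 0.202
-0.24 161 0.7935 0.8499 0.202
-0.21 41 0.809 0.8491 0.201
-0.15 89 0.6359 0.6677 0.183
-0.12 75 0.6393 0.6702 0.177
-0.09 54 0.6401 0.659 0.181
-0.06 54 0.6418 0.6588 0.179
-0.03 53 0.6434 0.6609 0.179
-0.0 59 0.6431 0.6612 0.18
0.03 53 0.6436 0.6611 0.181
0.06 60 0.6455 0.6618 0.178
0.09 57 0.6473 0.6637 0.18
0.12 59 0.6475 0.6646 0.178
0.15 58 0.649 0.6658 0.179
0.18 58 0.6499 0.6673 0.176
0.21 60 0.6501 0.6683 0.178
0.24 176 0.5925 0.6693 0.209
0.27 246 0.5917 0.6701 0.21
0.3 62 0.653 0.672 0.178
0.33 115 0.6547 0.6872 0.179
```

```bash
python3 -m handwheel '[0,0,0,0,0.01,0.03,0, 0,0,-0.3,0.01,0.03,0.03,0, 0,0,-0.3,0.015,0.045,0.03,0, 0,0,-0.3,0.015,0.045,0.01,0, 0,0,-0.3,0.015,0.045,0,0, 0,0,-0.3,0.015,0.045,0,0, 0,0,-0.3,0.015,0.045,0,0]' ; python3 -m handwheel '[0,0,-0.3,0.015,0.045,0,0, 0,0,-0.3,0.015,0.045,0,0, 0,0,-0.3,0.0175,0.045,0,0, 0,0,-0.3,0.02,0.045,0,0, 0,0,-0.3,0.02,0.045,0,0, 0,0,-0.3,0.02,0.045,0,0, 0,0,-0.2,0.015,0.03,0,0, 0,0,0,0,0,0,0]'; python3 - <<'E'
from h import *
d=grab('wrist','w1.png'); np.save('/tmp/w1.npy',cloud(d)); np.save('/tmp/w1T.npy',d['T']);o=env.observe();print(o['clock'],o['tcp_pos'],R.from_rotvec(o['ee_rot']).as_matrix().round(3))
E
```

```text
clock: 0.85
tcp_pos: [0.2811, -0.331, 0.2841]
ee_rot: [2.066, 0.301, -2.066]
contact_force: [0.8, 0.4, -0.4]
width: 0.0918
clock: 1.65
tcp_pos: [0.4047, -0.0296, 0.284]
ee_rot: [2.084, 0.273, -2.083]
contact_force: [-0.3, -0.8, 0.5]
width: 0.0918
1.7 [ 0.40375339 -0.03129717  0.28386019] [[-0.001  0.257 -0.967]
 [ 0.    -0.967 -0.257]
 [-1.    -0.     0.001]]
```

View pics/w1.png

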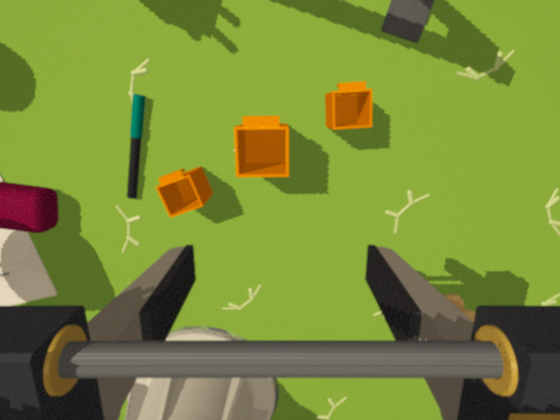

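The wrist picture shows the big pot at (262,148), with its hook up (toward the rail) at (262,122), and the smaller pots at (185,192) and (350,107). The pot is close to aligned with the tool; I'll fit its rim.

```bash
python3 - <<'E'
from h import *
P=np.load('/tmp/w1.npy');im=cv2.imread('pics/w1.png')
sub=P[110:185,225:300].reshape(-1,3)
t=sub[(sub[:,2]>.078)]; print(len(t),np.median(t[:,2]))
r=cv2.minAreaRect(t[:,:2].astype(np.float32));print(r)
for a in np.arange(10,19,1.):
    c,s=np.cos(np.radians(a)),np.sin(np.radians(a)); x=t[:,0]*c+t[:,1]*s; y=-t[:,0]*s+t[:,1]*c
    print(a,np.percentile(x,[1,99]).round(4),np.percentile(y,[1,99]).round(4),(np.ptp(np.percentile(y,[1,99]))).round(4))
cv2.imwrite('pics/c3.png',cv2.resize(im[100:190,215:310],None,fx=6,fy=6,interpolation=cv2.INTER_CUBIC))
E
```

```text
1094 0.09037536951964398
((0.4362925887107849, 0.0002950429916381836), (0.06668714433908463, 0.05962015315890312), 15.294196128845215)
10.0 [0.3954 0.4636] [-0.1071 -0.0455] 0.0616
11.0 [0.3943 0.4621] [-0.1142 -0.0532] 0.061
12.0 [0.393  0.4605] [-0.1213 -0.0607] 0.0606
13.0 [0.3917 0.4587] [-0.1284 -0.0683] 0.0601
14.0 [0.3901 0.4568] [-0.1355 -0.0759] 0.0596
15.0 [0.3883 0.4548] [-0.1425 -0.0833] 0.0592
16.0 [0.3862 0.4529] [-0.1499 -0.0904] 0.0595
17.0 [0.3837 0.4508] [-0.1573 -0.0976] 0.0597
18.0 [0.3811 0.4486] [-0.1648 -0.1047] 0.0601
```

View pics/c3.png

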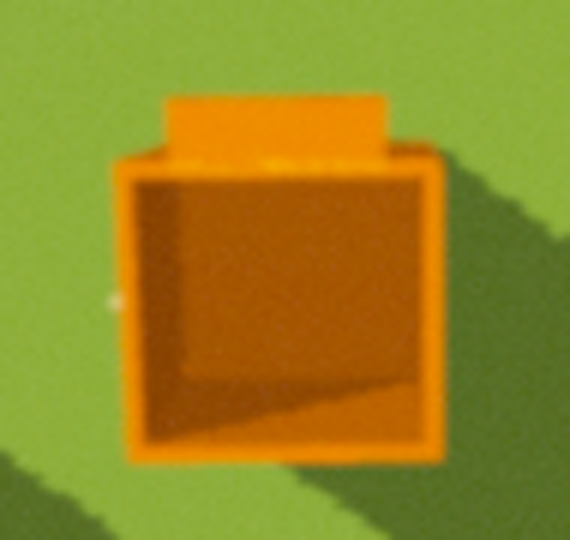

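```bash
python3 -m handwheel '[0,0,0,0.043,0.004,-0.005,0, 0,0,0,0.043,0.004,-0.01,0, 0,0,0,0.043,0.004,-0.01,0, 0,0,0,0.043,0.004,-0.005,0, 0,0,0,0,0,0,0, 0,0,0,0,0,0,0]'; python3 - <<'E'
from h import *
d=grab('wrist','w2.png'); P=cloud(d);np.save('/tmp/w2.npy',P); print(d['T'][:3,3],env.observe()['tcp_pos'])
E
```

```text
clock: 2.3
tcp_pos: [0.5748, -0.0181, 0.2531]
ee_rot: [2.083, 0.267, -2.089]
contact_force: [-0.5, -1.0, -0.1]
width: 0.0918
[0.65125048 0.0018815  0.45079393] [ 0.57432986 -0.01798989  0.25371292]
```

View pics/w2.png

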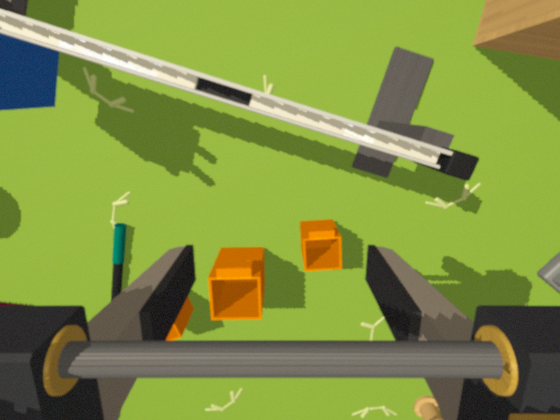

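The black gap shows clearly in the white strip, from about (196,83) to (251,100). The right-hand end cap is at (458,162).

```bash
python3 - <<'E'
from h import *
P=np.load('/tmp/w2.npy');im=cv2.imread('pics/w2.png')
cv2.imwrite('pics/c4.png',cv2.resize(im[60:125,165:285],None,fx=6.5,fy=6.5,interpolation=cv2.INTER_CUBIC))
cv2.imwrite('pics/c5.png',cv2.resize(im[110:190,380:490],None,fx=6.5,fy=6.5,interpolation=cv2.INTER_CUBIC))
q=P.reshape(-1,3); s=q[(q[:,2]>.12)&(q[:,2]<.21)&(q[:,1]<.19)&(q[:,0]>.6)]
L=[]
for y in np.arange(-.16,.19,.02):
    b=s[abs(s[:,1]-y)<.004]; 
    if len(b)>3:
        L.append((y,b[:,0].min(),b[:,0].max())); print(round(y,2),len(b),b[:,0].min().round(4),b[:,0].max().round(4),np.percentile(b[:,2],[5,50,95]).round(3))
L=np.array(L[2:]);print(np.polyfit(L[:,0],L[:,1],1),np.polyfit(L[:,0],L[:,2],1))
c=s[(s[:,1]<-.1)];print('ymin',c[:,1].min(),s[:,2].max())
top=s[s[:,2]>.184];print(len(top),top.min(0) if len(top) else'',top.max(0) if len(top) else '')
E
```

```text
-0.16 74 0.6355 0.6547 [0.177 0.178 0.18 ]
-0.14 660 0.6359 0.6678 [0.151 0.17  0.179]
-0.12 467 0.6387 0.6684 [0.124 0.152 0.177]
-0.1 188 0.6393 0.6553 [0.156 0.157 0.177]
-0.08 196 0.64 0.656 [0.156 0.157 0.177]
-0.06 201 0.6408 0.6568 [0.156 0.158 0.177]
-0.04 209 0.6415 0.6574 [0.156 0.157 0.177]
-0.02 209 0.6422 0.6581 [0.156 0.157 0.177]
-0.0 215 0.6428 0.6588 [0.156 0.157 0.177]
0.02 217 0.6436 0.6595 [0.155 0.157 0.177]
0.04 222 0.644 0.6599 [0.15  0.151 0.177]
0.06 220 0.6447 0.6606 [0.15  0.151 0.177]
0.08 231 0.6454 0.6613 [0.156 0.157 0.177]
0.1 242 0.6459 0.6627 [0.155 0.157 0.177]
0.12 248 0.6466 0.6632 [0.155 0.157 0.177]
0.14 243 0.6481 0.664 [0.156 0.157 0.177]
0.16 245 0.6486 0.6643 [0.156 0.157 0.177]
0.18 257 0.6491 0.6649 [0.156 0.157 0.177]
[0.03459789 0.64278925] [0.01976761 0.6601102 ]
ymin -0.21109415846456248 0.18094058359236148
0
```

View pics/c4.png

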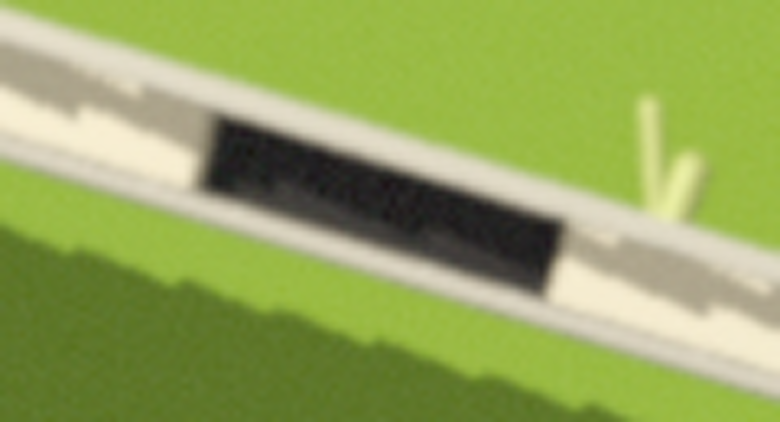

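View pics/c5.png

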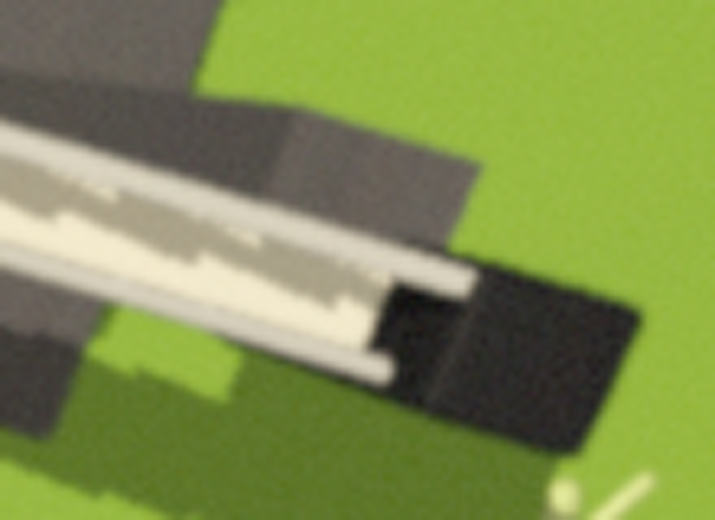

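```bash
python3 - <<'E'
from h import *
P=np.load('/tmp/w2.npy')
q=P.reshape(-1,3)
s=q[(q[:,2]>.146)&(q[:,2]<.1535)&(q[:,1]<.15)&(q[:,1]>-.08)&(q[:,0]>.63)&(q[:,0]<.67)]
print(len(s),np.percentile(s[:,1],[0,1,2,5,50,95,98,99,100]).round(4), np.median(s[:,0]))
s=q[(q[:,2]>.15)&(q[:,1]<-.05)&(q[:,1]>-.2)&(q[:,0]>.62)&(q[:,0]<.67)]
# lip pts front
s=q[(q[:,2]>.162)&(q[:,2]<.170)&(q[:,1]<.19)&(q[:,1]>-.10)&(q[:,0]>.6)]
f=s[s[:,0]<.6428+.0346*s[:,1]+.006]
for a in(0,-1,-2,-3):pass
k=np.polyfit(f[:,1],f[:,0],1);print(len(f),k,np.degrees(np.arctan(k[0])))
b=q[(q[:,2]>.174)&(q[:,2]<.182)&(q[:,1]<.19)&(q[:,1]>-.10)&(q[:,0]>.6)]
k=np.polyfit(b[:,1],b[:,0],1);print(len(b),k,np.degrees(np.arctan(k[0])))
for T in [P[171-1,462]]:print(T)
E
```

```text
736 [0.0267 0.0273 0.0277 0.0291 0.0504 0.0712 0.0725 0.0729 0.0732] 0.652410806522459
1514 [0.03499179 0.6443513 ] 2.004064049944658
1699 [0.03507425 0.65725945] 2.0087831868192874
[ 0.64222223 -0.14944376  0.17888147]
```

The gap spans world y 0.027–0.073 (middle 0.050). The lip's front face is x = 0.6428 + 0.035·y and the rail yaw is −2.0°. Now over the pot, then down.

```bash
python3 -m handwheel '[0,0,0,-0.034,0.005,0,0, 0,0,0.1,-0.034,0.005,0,0, 0,0,0.1,-0.034,0.005,0,0, 0,0,0.1,-0.034,0.004,-0.03,0, 0,0,0,0,0,-0.04,0, 0,0,0,0,0,-0.04,0, 0,0,0,0,0,0,0, 0,0,0,0,0,0,0]'; python3 - <<'E'
from h import *
o=env.observe();print(o['tcp_pos'],R.from_rotvec(o['ee_rot']).as_matrix().round(4))
d=grab('wrist','w3.png')
E
```

```text
clock: 3.15
tcp_pos: [0.4388, 0.0018, 0.1451]
ee_rot: [2.082, 0.273, -2.083]
contact_force: [1.1, -0.2, 0.6]
width: 0.0921
[0.4388115  0.00176944 0.14513479] [[-4.000e-04  2.573e-01 -9.663e-01]
 [-1.000e-04 -9.663e-01 -2.573e-01]
 [-1.000e+00 -0.000e+00  4.000e-04]]
```

View pics/w3.png

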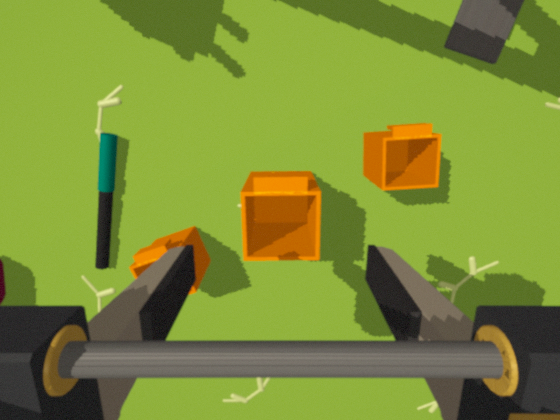

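The pot is centred between the fingers (rim 242–321, fingers 193/367). Going down and closing.

```bash
python3 -m handwheel '[0,0,0,0,-0.0005,-0.03,0, 0,0,0,0,0,-0.03,0, 0,0,0,0,0,-0.02,0, 0,0,0,0,0,-0.009,0, 0,0,0,0,0,0,0, 0,0,0,0,0,0,0]'; python3 -m handwheel '[0,0,0,0,0,0,0.2, 0,0,0,0,0,0,0.3, 0,0,0,0,0,0,0.4, 0,0,0,0,0,0,0.6, 0,0,0,0,0,0,0.8,0,0,0,0,0,0,1,0,0,0,0,0,0,1]'
```

```text
clock: 3.8
tcp_pos: [0.4408, 0.0016, 0.0565]
ee_rot: [2.084, 0.273, -2.08]
contact_force: [0.3, -1.2, -0.5]
width: 0.0918
clock: 4.5
tcp_pos: [0.4397, 0.0017, 0.0553]
ee_rot: [2.083, 0.273, -2.082]
contact_force: [-0.6, -0.7, 5.1]
width: 0.0592
```

```bash
python3 -m handwheel '[0,0,0,0,0,0.02,1, 0,0,0,0,0,0.04,1, 0,0,-2,0.01,0,0.04,1, 0,0,-3,0.02,0,0.03,1, 0,0,-4,0.03,0,0,1, 0,0,-4,0.03,0,0,1, 0,0,-3,0.03,0,0,1, 0,0,-0.9,0.02,0,0,1,0,0,0,0,0,0,1,0,0,0,0,0,0,1]'; python3 - <<'E'
from h import *
o=env.observe();print(o['tcp_pos'],R.from_rotvec(o['ee_rot']).as_matrix().round(4))
d=grab('wrist','w4.png');np.save('/tmp/w4.npy',cloud(d))
d=grab('side','s4.png');np.save('/tmp/s4.npy',cloud(d))
E
```

```text
clock: 5.5
tcp_pos: [0.5786, 0.0017, 0.1841]
ee_rot: [-2.202, 0.037, 2.207]
contact_force: [0.1, -0.8, -1.9]
width: 0.0595
[0.57856835 0.00168845 0.18414964] [[-2.200e-03 -3.380e-02 -9.994e-01]
 [ 0.000e+00 -9.994e-01  3.380e-02]
 [-1.000e+00  1.000e-04  2.200e-03]]
```

View pics/w4.png

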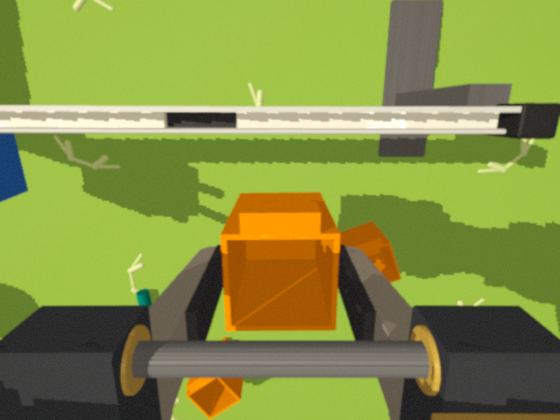

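View pics/s4.png

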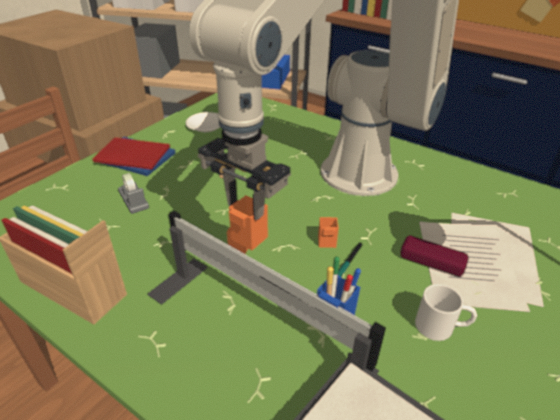

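The pot is held and its rim runs parallel to the rail. The hook's front edge is at row 194, the gap at (201,119), and the lip at row 131. I'll measure rim height, tilt and the remaining offsets.

```bash
python3 - <<'E'
from h import *
P=np.load('/tmp/w4.npy')
s=P[205:335,215:345].reshape(-1,3); s=s[np.isfinite(s[:,2])]
zt=np.percentile(s[:,2],95);print('ztop pct',np.percentile(s[:,2],[50,80,90,95,99]).round(4))
t=s[(s[:,2]>.195)&(s[:,2]<.225)&(s[:,0]>.53)&(abs(s[:,1])<.0335)]
print(np.percentile(t,[1,50,99],axis=0).round(4))
A=np.c_[t[:,:2]-t[:,:2].mean(0),np.ones(len(t))];m=np.ones(len(t),bool)
for _ in range(5):
    k,*_=np.linalg.lstsq(A[m],t[m,2],rcond=None); m=abs(A@k-t[:,2])<.002
print('plane',k,m.sum()); u=t[m]; print(np.percentile(u,[.5,99.5],axis=0).round(4), cv2.minAreaRect(u[:,:2].astype(np.float32)))
q=P.reshape(-1,3)
f=q[(q[:,2]>.162)&(q[:,2]<.170)&(abs(q[:,1])<.1)&(q[:,0]>.63)&(q[:,0]<.6428+.006+.035*q[:,1])]
k=np.polyfit(f[:,1],f[:,0],1);print('lip mid',k)
g=q[(q[:,2]>.147)&(q[:,2]<.1535)&(q[:,1]<.11)&(q[:,1]>-.08)&(q[:,0]>.63)&(q[:,0]<.67)]
print('gap',np.percentile(g[:,1],[1,99]))
E
```

```text
ztop pct [0.1996 0.2191 0.2197 0.2203 0.2344]
[[ 0.542  -0.0286  0.1956]
 [ 0.5783  0.0016  0.2182]
 [ 0.6088  0.0317  0.2225]]
plane [ 0.14229181 -0.00376592  0.21544983] 3223
[[ 0.5436 -0.0292  0.2093]
 [ 0.6088  0.0308  0.2207]] ((0.5762351751327515, 0.0010509975254535675), (0.06466580927371979, 0.06539125740528107), 87.8971939086914)
lip mid [0.03350772 0.64433167]
gap [0.02769336 0.07292133]
```

```bash
python3 - <<'E'
from h import *
P=np.load('/tmp/w4.npy')
for c in (250,280,310,332,228): 
    print(c,[(r,)+tuple(P[r,c,[0,2]].round(4)) for r in range(190,336,8)])
i=cv2.imread('pics/w4.png');cv2.imwrite('pics/c6.png',cv2.resize(i[180:345,200:360],None,fx=4.5,fy=3.6,interpolation=cv2.INTER_CUBIC))
E
```

```text
250 [(190, np.float64(0.5703), np.float64(0.0007)), (198, np.float64(0.5978), np.float64(0.1463)), (206, np.float64(0.6089), np.float64(0.2071)), (214, np.float64(0.6081), np.float64(0.2191)), (222, np.float64(0.604), np.float64(0.219)), (230, np.float64(0.6), np.float64(0.2196)), (238, np.float64(0.5954), np.float64(0.2188)), (246, np.float64(0.5558), np.float64(0.1319)), (254, np.float64(0.5489), np.float64(0.1315)), (262, np.float64(0.5451), np.float64(0.138)), (270, np.float64(0.5453), np.float64(0.1522)), (278, np.float64(0.5452), np.float64(0.1646)), (286, np.float64(0.5454), np.float64(0.1762)), (294, np.float64(0.5444), np.float64(0.1848)), (302, np.float64(0.5447), np.float64(0.1949)), (310, np.float64(0.5445), np.float64(0.2033)), (318, np.float64(0.5453), np.float64(0.2126)), (326, np.float64(0.5452), np.float64(0.2199)), (334, np.float64(0.3801), np.float64(-0.0011))]
280 [(190, np.float64(0.5696), np.float64(0.0023)), (198, np.float64(nan), np.float64(nan)), (206, np.float64(0.6083), np.float64(0.2068)), (214, np.float64(0.6081), np.float64(0.2205)), (222, np.float64(0.6
[... 2654 characters left out ...]
(222, np.float64(0.5982), np.float64(0.2002)), (230, np.float64(0.5983), np.float64(0.2139)), (238, np.float64(0.5959), np.float64(0.219)), (246, np.float64(0.5901), np.float64(0.2154)), (254, np.float64(0.5864), np.float64(0.2171)), (262, np.float64(0.5824), np.float64(0.2181)), (270, np.float64(0.5783), np.float64(0.219)), (278, np.float64(0.5745), np.float64(0.2206)), (286, np.float64(0.5693), np.float64(0.2194)), (294, np.float64(0.5641), np.float64(0.2185)), (302, np.float64(0.56), np.float64(0.2197)), (310, np.float64(0.5555), np.float64(0.2201)), (318, np.float64(0.5504), np.float64(0.2197)), (326, np.float64(0.5451), np.float64(0.2192)), (334, np.float64(0.3826), np.float64(0.0009))]
```

View pics/c6.png

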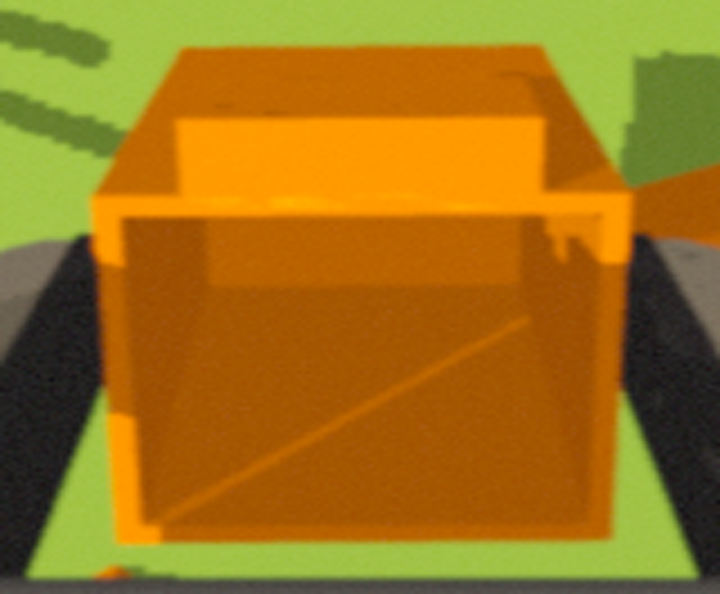

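The rim is level at z≈0.219 and the foot is at z≈0.195, 43 mm short of the channel centre in x. I'll go over the lip, then lower to 4–5 mm above the strip.

```bash
python3 -m handwheel '[0,0,0,0.015,0,0,1, 0,0,0,0.015,0,0,1, 0,0,0,0.013,0,0,1, 0,0,0,0,0,0,1, 0,0,0,0,0,0,1]'; python3 - <<'E'
from h import *
o=env.observe();print(o['tcp_pos'],o['contact_force'],R.from_rotvec(o['ee_rot']).as_matrix().round(4))
d=grab('wrist','w5.png');P=cloud(d)
t=P[185:245,255:305].reshape(-1,3);t=t[(t[:,2]>.212)&(t[:,2]<.226)];print('hook front x',np.percentile(t[:,0],[95,99]),np.percentile(t[:,1],[1,99]))
q=P.reshape(-1,3)
b=q[(q[:,2]>.174)&(q[:,2]<.182)&(abs(q[:,1])<.1)&(q[:,0]>.63)]
print('back mid',np.polyfit(b[:,1],b[:,0],1))
E
```

```text
clock: 6.1
tcp_pos: [0.6219, 0.0017, 0.1849]
ee_rot: [-2.203, 0.038, 2.205]
contact_force: [0.7, -0.1, -2.7]
width: 0.0596
[0.62186472 0.00166927 0.18488158] [ 0.73756165 -0.09598113 -2.65232678] [[-8.000e-04 -3.420e-02 -9.994e-01]
 [-0.000e+00 -9.994e-01  3.420e-02]
 [-1.000e+00  0.000e+00  8.000e-04]]
hook front x [0.65184511 0.65210171] [-0.01108421  0.01323714]
back mid [0.0345411 0.6569986]
```

View pics/w5.png

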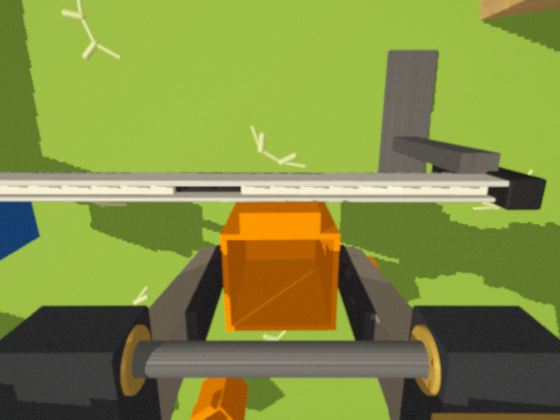

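The hook front is at x=0.652 (tongue about 7.5 mm behind the lip front) and square to the rail, so I'll lower it.

```bash
python3 -m handwheel '[0,0,0,-0.0003,0,-0.01,1, 0,0,0,0,0,-0.01,1, 0,0,0,0,0,-0.008,1, 0,0,0,0,0,-0.004,1, 0,0,0,0,0,-0.002,1, 0,0,0,0,0,0,1, 0,0,0,0,0,0,1]'; python3 - <<'E'
from h import *
o=env.observe();print(o['tcp_pos'],o['contact_force'],o['wrist_torque'])
d=grab('wrist','w6.png');grab('side','s6.png')
i=cv2.imread('pics/s6.png');cv2.imwrite('pics/s6c.png',cv2.resize(i[180:320,150:350],None,fx=4,fy=4,interpolation=cv2.INTER_CUBIC))
E
```

```text
clock: 6.85
tcp_pos: [0.6225, 0.0017, 0.1514]
ee_rot: [-2.205, 0.038, 2.204]
contact_force: [-0.3, 0.4, -1.4]
width: 0.0594
[0.62247454 0.00167511 0.15136281] [-0.29590154  0.39844526 -1.43733911] [ 0.00962969 -0.02289019  0.00764595]
```

View pics/s6c.png

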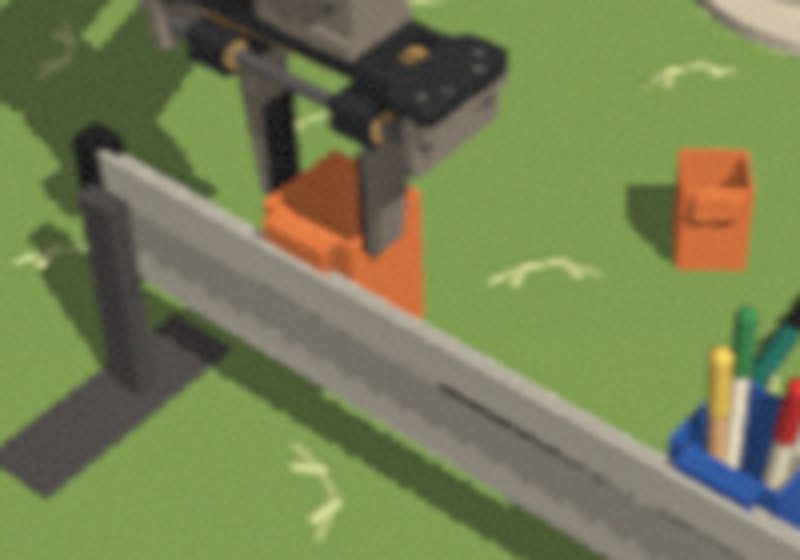

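View pics/w6.png

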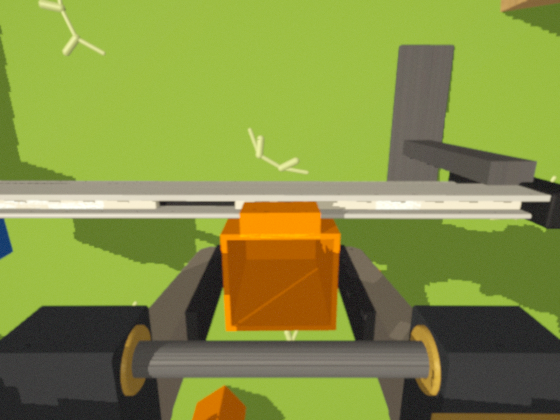

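```bash
python3 -m handwheel '[0,0,0,-0.0008,0,-0.001,1, 0,0,0,0,0,-0.001,1, 0,0,0,0,0,-0.001,1, 0,0,0,0,0,-0.001,1, 0,0,0,0,0,0,1]'; python3 -m handwheel '[0,0,0,0,0,-0.0005,1, 0,0,0,0,0,-0.0005,1, 0,0,0,0,0,0,1]';python3 -m handwheel '[0,0,0,0,0,-0.0005,1, 0,0,0,0,0,0,1]'
```

```text
clock: 7.45
tcp_pos: [0.6213, 0.0017, 0.1469]
ee_rot: [-2.204, 0.038, 2.205]
contact_force: [-0.2, -0.0, -2.0]
width: 0.0595
clock: 7.75
tcp_pos: [0.6214, 0.0016, 0.1461]
ee_rot: [-2.204, 0.038, 2.204]
contact_force: [-0.2, 0.3, -2.0]
width: 0.0594
clock: 7.95
tcp_pos: [0.6214, 0.0017, 0.1455]
ee_rot: [-2.204, 0.038, 2.204]
contact_force: [0.4, 0.3, -1.9]
width: 0.0597
```

```bash
for i in 1 2 3; do python3 -m handwheel '[0,0,0,0,0,-0.0005,1, 0,0,0,0,0,0,1]' | grep -E 'tcp|force'; done
```

```text
tcp_pos: [0.6214, 0.0017, 0.1452]
contact_force: [-0.7, -0.2, -0.1]
tcp_pos: [0.6214, 0.0017, 0.145]
contact_force: [-2.9, -0.0, 2.7]
tcp_pos: [0.6213, 0.0017, 0.1447]
contact_force: [-4.9, 0.2, 7.6]
```

Contact is felt at TCP z≈0.1452, as predicted for the strip. I'll ease off to a light touch and slide along the rail.

```bash
python3 -m handwheel '[0,0,0,0,0,0.001,1, 0,0,0,0,0,0,1]'; python3 -m handwheel '[0,0,0,0.0001,0.003,0,1, 0,0,0,0.0001,0.003,0,1, 0,0,0,0.0001,0.003,0,1, 0,0,0,0.0001,0.003,0,1,0,0,0,0.0001,0.003,0,1, 0,0,0,0,0,0,1]';python3 -m handwheel '[0,0,0,0.0001,0.003,0,1, 0,0,0,0.0001,0.003,0,1, 0,0,0,0.0001,0.003,0,1, 0,0,0,0.0001,0.003,0,1,0,0,0,0.0001,0.003,0,1, 0,0,0,0,0,0,1]'
```

```text
clock: 8.75
tcp_pos: [0.6216, 0.0017, 0.1451]
ee_rot: [-2.205, 0.038, 2.204]
contact_force: [-1.1, 0.1, 0.9]
width: 0.0591
clock: 9.35
tcp_pos: [0.622, 0.0173, 0.1451]
ee_rot: [-2.204, 0.037, 2.204]
contact_force: [-0.3, 0.8, 1.2]
width: 0.0598
clock: 9.95
tcp_pos: [0.6224, 0.0323, 0.1451]
ee_rot: [-2.204, 0.037, 2.204]
contact_force: [0.1, 1.4, 1.3]
width: 0.0594
```

```bash
python3 -m handwheel '[0,0,0,0.0001,0.003,0,1, 0,0,0,0.0001,0.003,0,1, 0,0,0,0.0001,0.003,0,1, 0,0,0,0.0001,0.003,0,1, 0,0,0,0.0001,0.003,0,1, 0,0,0,0.0001,0.003,0,1, 0,0,0,0,0.001,0,1, 0,0,0,0,0,0,1]'; python3 - <<'E'
from h import *
d=grab('wrist','w7.png')
E
```

```text
clock: 10.75
tcp_pos: [0.6229, 0.051, 0.1449]
ee_rot: [-2.204, 0.037, 2.205]
contact_force: [0.9, 0.5, -2.4]
width: 0.0596
```

View pics/w7.png

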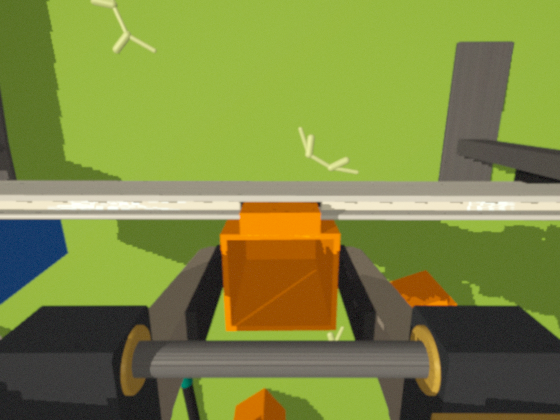

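The upward support is gone (fz is back to the held weight, −2.4 N), so the tongue is over the gap. Lowering gently.

```bash
python3 -m handwheel '[0,0,0,0,0,-0.001,1, 0,0,0,0,0,-0.001,1, 0,0,0,0,0,0,1]'|grep -E 'tcp|force'; python3 -m handwheel '[0,0,0,0,0,-0.001,1, 0,0,0,0,0,-0.001,1, 0,0,0,0,0,0,1]'|grep -E 'tcp|force';python3 -m handwheel '[0,0,0,0,0,-0.0005,1, 0,0,0,0,0,-0.0005,1, 0,0,0,0,0,0,1]'|grep -E 'tcp|force'
```

```text
tcp_pos: [0.6229, 0.0506, 0.1429]
contact_force: [0.4, -0.1, -2.9]
tcp_pos: [0.6229, 0.0506, 0.1409]
contact_force: [0.9, 0.4, -1.7]
tcp_pos: [0.623, 0.0507, 0.14]
contact_force: [-0.2, -0.3, -1.6]
```

```bash
for i in 1 2; do python3 -m handwheel '[0,0,0,0,0,-0.0005,1, 0,0,0,0,0,0,1]' | grep -E 'tcp|force'; done
```

```text
tcp_pos: [0.623, 0.0507, 0.1396]
contact_force: [0.6, 0.3, -2.0]
tcp_pos: [0.623, 0.0507, 0.1392]
contact_force: [-1.5, -0.7, -0.1]
```

The foot touches the black floor at 0.1392, which is 6 mm below strip contact. Opening slowly.

```bash
python3 -m handwheel '[0,0,0,0,0,-0.0002,1, 0,0,0,0,0,0,0.34, 0,0,0,0,0,0,0.32, 0,0,0,0,0,0,0.28,0,0,0,0,0,0,0.2, 0,0,0,0,0,0,0.1,0,0,0,0,0,0,0.1]'; python3 - <<'E'
from h import *
d=grab('wrist','w8.png');P=cloud(d);np.save('/tmp/w8.npy',P);grab('side','s8.png')
i=cv2.imread('pics/s8.png');cv2.imwrite('pics/s8c.png',cv2.resize(i[180:320,150:350],None,fx=4,fy=4,interpolation=cv2.INTER_CUBIC))
E
```

```text
clock: 12.8
tcp_pos: [0.6231, 0.0507, 0.1389]
ee_rot: [-2.204, 0.038, 2.204]
contact_force: [0.1, 0.3, -0.5]
width: 0.0827
```

View pics/s8c.png

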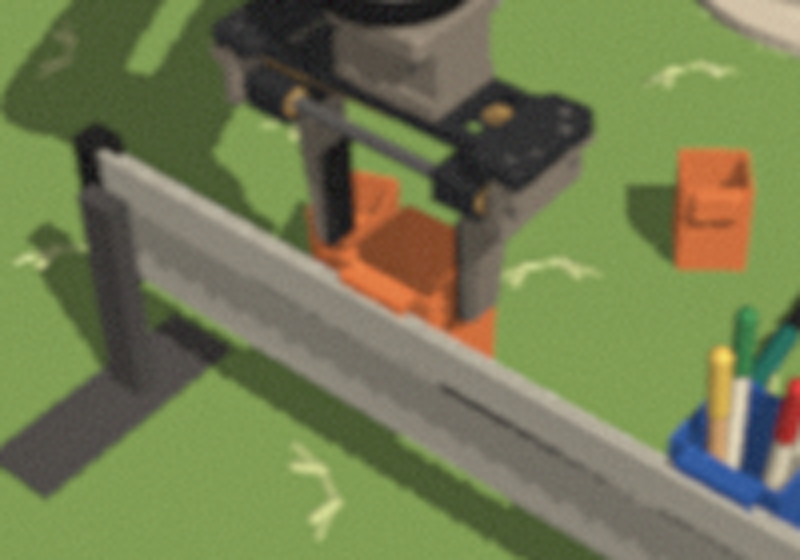

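View pics/w8.png

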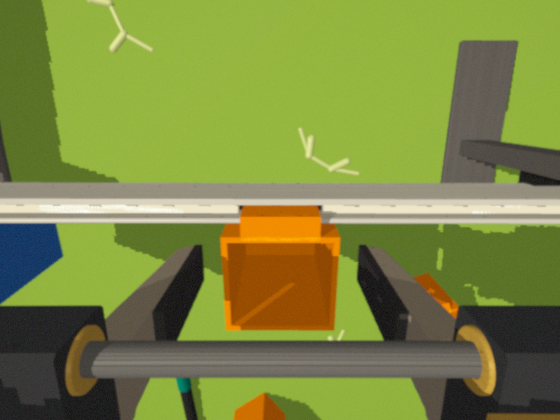

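The pot hangs free between the open fingers, its hook in the dark gap at (280,206). Retreat straight up and measure.

```bash
python3 -m handwheel '[0,0,0,0,0,0,0, 0,0,0,0,0,0.005,0, 0,0,0,0,0,0.02,0, 0,0,0,0,0,0.03,0, 0,0,0,0,0,0.04,0, 0,0,0,0,0,0.04,0, 0,0,0,-0.01,0,0,0, 0,0,0,0,0,0,0, 0,0,0,0,0,0,0]'; python3 - <<'E'
from h import *
d=grab('wrist','w9.png');P=cloud(d)
q=P.reshape(-1,3);im=d['image'].reshape(-1,3).astype(int)
m=(im[:,2]>im[:,1]+40)&(im[:,2]>im[:,0]+50)&(q[:,2]>.16)&(q[:,2]<.19)&(abs(q[:,1]-.05)<.045)&(q[:,0]>.55)
t=q[m];k=np.median(t[:,2]);t=t[abs(t[:,2]-k)<.008];A=np.c_[t[:,:2]-t[:,:2].mean(0),np.ones(len(t))];g=np.ones(len(t),bool)
for _ in range(6):
    c,*_=np.linalg.lstsq(A[g],t[g,2],rcond=None); g=abs(A@c-t[:,2])<.002
u=t[g];print('rim plane',c,g.sum(),np.percentile(u,[1,50,99],axis=0).round(4),cv2.minAreaRect(u[:,:2].astype(np.float32)))
grab('side','s9.png');grab('scene','sc9.png')
i=cv2.imread('pics/w9.png');cv2.imwrite('pics/w9c.png',cv2.resize(i[100:300,180:380],None,fx=3,fy=3,interpolation=cv2.INTER_CUBIC))
i=cv2.imread('pics/s9.png');cv2.imwrite('pics/s9c.png',cv2.resize(i[180:320,150:350],None,fx=4,fy=4,interpolation=cv2.INTER_CUBIC))
E
```

```text
clock: 13.8
tcp_pos: [0.6124, 0.0506, 0.2731]
ee_rot: [-2.203, 0.038, 2.206]
contact_force: [-0.3, -0.7, 0.0]
width: 0.0917
rim plane [ 0.05299114 -0.00347735  0.17320015] 1467 [[0.5839 0.0203 0.1699]
 [0.6386 0.0503 0.1736]
 [0.6511 0.0806 0.1758]] ((0.6175165772438049, 0.05048546940088272), (0.059889473021030426, 0.06777843087911606), 87.30826568603516)
```

View pics/w9c.png

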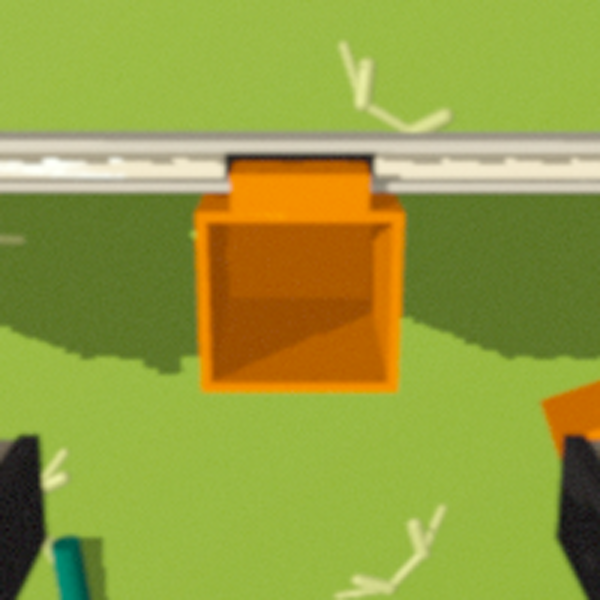

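View pics/s9c.png

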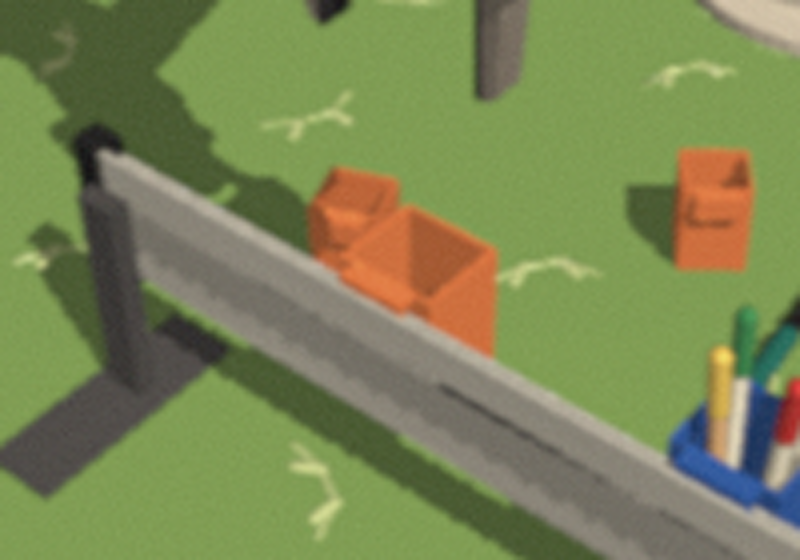

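View pics/sc9.png

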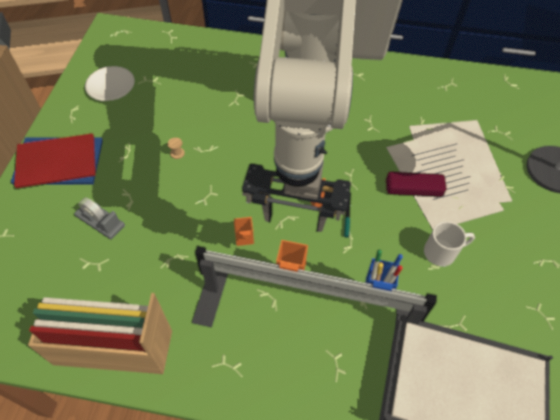

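```bash
python3 - <<'E'
from h import *
o=env.observe();print(o['clock'],o['contact_force']);print(env.job_done())
E
```

```text
13.95 [ 0.41536683  0.1760464  -0.48939076]
the job is handed in; nothing more can be done
None
```

I hung the large orange pot in the rail's free parking gap, released it, and handed the job in at 13.95 s. No verdict is reported back.

- **What I did:** I picked out the middle pot (scene (283,211)) as the largest. I lifted its hook over the lip and lowered it onto the glide strip about 50 mm to the robot's right of the gap. I then slid it along lightly until the strip stopped supporting it, and lowered it 6 mm to the black floor.
- **Contact force:** The reading peaked at about 8 N upward and 5 N sideways for one step when I first touched the strip. Allowing for the pot's weight, that is about 10 N upward. The rest of the slide was at about 1–2 N of reading.
- **Last checks:** The floor was felt 6 mm below strip contact. The last wrist picture shows the hook centred in the gap, square to the rail to within about 0.01–0.02 rad. The rim measures about 173–174 mm up, where 174 mm is expected for hanging home. The gripper is open and well clear, and the blue pot and the other things look unmoved.
- **Not perfectly level:** The rim fit showed about 0.05 rad of tilt, with the side away from the rail lower. That is about what the slot's play allows and is within the 0.1 rad limit.

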